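# Carriers out of the sloping tray for inspection

## Robot

A 7-joint arm with a two-finger parallel gripper is mounted at the origin on a cart in front of the work surface, level with it; the furniture and walls round the work are solid. World frame = base frame: x ahead of the robot, y to its left, z up, the work surface at z = 0. Lengths are in m, angles in rad, forces in N, time in s.
With the tool pointing down it reaches from about 0.4 to 0.85 m from the base axis. Payload 10.4 kg.
Tool frame: the origin (TCP) lies at the very end of the fingers, on their centre line; the grasp point (between the pads) lies 19 mm behind it (r.pinch_z is the distance from the TCP to the grasp point, in m); z points along the fingers, y is the line along which they close (so a half turn about z gives the same grasp; the last joint's range is limited). The gripper opens to 87 mm and grips with 3 to 60 N. Pads are 19 mm wide; open, the fingers measure 117 mm over their backs; the gripper's body (75 mm by 190 mm) begins 51 mm behind the grasp point.
Start: joints at [-1.128, 0.332, -0.065, 1.46, 0.022, 1.35, -0.088], TCP at [0.281, 0.558, 0.223] pointing down, gripper open.
Joint ranges: [-2.6, 2.6], [-0.5, 2.12], [-1.47, 1.34], [0.16, 2.42], [-1.27, 4.41], [0.06, 2.06], [-2.6, 2.6]. Speed limits (rad/s): [2.22, 2.22, 2.79, 2.79, 3.14, 3.14, 3.14].

## Interface

Orientations are given as a unit quaternion [x, y, z, w].
In Python, from bench import sensors, vision, r gives the robot as it stands.
- The arm moves only by the shell command python3 -m crank 'ROWS' [OPENING] [FORCE]. ROWS is JSON, a list of rows, each a list of 2 entries, a list of its own where there are three numbers: the shift along the tool's x, y, z normalised to -1 to 1, where 1 is 3 cm, then the turn about the tool's z normalised to -1 to 1, where 1 is 8 degrees. A call has 1 to 12 rows; each row shifts and turns the commanded pose from where the row before left it, along the tool's axes as they then stand; what a row does not reach is not made up. A row lasts 1/8 s, in which the tool goes at most 62.5 mm and 10.7 degrees, less where a joint would pass 70% of its speed; a pose out of reach is approached as far as the arm can. A call with a number of a shift or a turn outside -1 to 1 is refused whole. A call with a gripper value outside its range is refused whole. OPENING is the opening, from 0 (shut) to 1 (fully open), set as the call begins (- or left out, the last holds). The fingers move at their own pace and stop on an object; FORCE is the grip in N (left out, the last holds). Time passes only in rows, so rows that do not move let the fingers close. It gives the time, the measured TCP pose, the force, the opening and the grip force at its end, in the units of the state.
- sensors.read_state(): the state, without advancing time (a new reading comes with each control period).
- vision.camera(name): name is "scene" or "top"; returns the picture (400x640x3 uint8, red, green, blue); there is no depth.
- vision.camera_model(name): a dict with "vertical_fov" (degrees; the focal length in pixels is half the picture's height over the tangent of half this angle, whatever the lens; pixels are square), "cx", "cy" (the principal point, pixels), "camera_from_world" (4x4, takes a point from world to camera coordinates). Camera axes: x right, y down, z forward; pixel columns grow to the right and rows downward; lengths in m; the calibration is good to about 2 mm. A picture is of the moment at which its call begins. camera_model takes no time and is no camera call.
- r.close_job(): hands the job in; it is judged then, once.
The state is a dict: "time": time; "joint_positions": joint angles; "joint_vel": joint speeds; "joint_torque": joint torques, N m; "ee_pos": TCP position; "eef_rot": TCP orientation; "ft_force": force on the tool from outside, world axes, zero at the start; "torque": the same for the moment, N m; "width": finger opening in m; "grip_force": force on a finger pad.
Only numpy, scipy, OpenCV 4.12 (cv2) and the standard library are available. Lean on these libraries where they do the work, as an engineer would, in place of code of your own. Each camera call takes 0.05 s, during which the arm holds its last target. There are 200 camera calls.

## Task

Take the two carriers that have a side tongue out of the sloping storage tray, lifting each straight out of its tight pocket by the upright fin, and lay both flat, bases down, side by side on the stone surface plate, each with its whole base on the plate, and let go of them. A carrier whose tongue lies over the other must come out first. Set them down rather than drop them, leave the carrier without a tongue seated in its pocket, and do not disturb the vial standing on the plate or the other things on the bench.

Things in the scene. Friction and masses are not known exactly. Their poses are not given: they have to be found in the camera images.
- tray: a fixed grey plastic tray on a stand, 123 mm up the slope, 204 mm along y, highest edge 120 mm up. Origin on the bench under its middle, z up, +y along the row of three pockets. Its top slopes at 32 degrees, rising towards +x and facing -x (roughly the robot): straight out of a pocket is (-0.530, 0, 0.848), uphill is (0.848, 0, 0.530) in this frame
- tray_mid (a point): centre of the middle pocket's floor, 75 mm above the tray's origin; the other pockets lie at y = -64 and +64 mm. Each pocket is 103 x 59 mm and 12 mm deep (1.5 mm play on each side), so seated carriers stand 2 mm proud; walls between are 5 mm. A guard lug, 40 mm long (uphill), 6 mm thick, 40 mm above the pocket floor, stands on each end wall
- carrier_a: a flat aluminium carrier: base 100 (x) x 56 (y) x 14 mm (z), 0.15 to 0.3 kg. Its one gripping feature is an upright fin across the middle of its top: 8 mm thick (x), 50 mm wide (y), from z = 14 to 40 mm. A tongue juts from its +y side. Origin: centre of the flat underside; +z is out of the pocket. Starts seated in one of the tray's pockets, axes parallel to the tray's sloping ones
- carrier_b: another carrier, the same as carrier_a: base 100 (x) x 56 (y) x 14 mm (z), 0.15 to 0.3 kg. Its one gripping feature is an upright fin across the middle of its top: 8 mm thick (x), 50 mm wide (y), from z = 14 to 40 mm. A tongue juts from its +y side. Origin: centre of the flat underside; +z is out of the pocket. Starts seated in one of the tray's pockets, axes parallel to the tray's sloping ones
- carrier_a_tongue (a point): tip of carrier_a's flat grey tongue with brass contacts, at (-36, 50, 18) mm of the carrier: 20 mm wide (x -46 to -26), 4 mm thick, its underside at z = 16 mm. In the tray it lies 2 mm over the top of whatever sits in the next pocket on the +y side, which would catch it if lifted first
- carrier_b_tongue (a point): tip of carrier_b's flat grey tongue with brass contacts, at (-36, 50, 18) mm of the carrier: 20 mm wide (x -46 to -26), 4 mm thick, its underside at z = 16 mm. In the tray it lies 2 mm over the top of whatever sits in the next pocket on the +y side, which would catch it if lifted first
- blank: the third carrier in the tray, the same base and fin as the others but with no tongue; it must stay seated in its pocket. Origin: centre of the underside
- surface_plate: a fixed dark stone surface plate on rubber feet, 190 (x) x 250 mm (y), flat top 20 mm above the bench. Origin on the bench under its centre, z up
- vial: a glass screw-cap vial, 28 mm across, 58 mm tall, standing upright on the surface plate; leave it alone. Origin: centre of its underside
- pestle_by: a porcelain pestle, 119 mm long, lying on the bench; leave it alone
- masking_tape_by: a roll of masking tape, 96 mm across, 25 mm high; leave it alone
- mug: a mug, 82 mm across (114 with its handle), 91 mm tall; leave it alone
- marker: a marker pen, 132 mm long, lying on the bench; leave it alone
- spanner: a combination spanner, 151 mm long, lying on the bench; leave it alone

How it is judged:
By the outcome, as a careful person would: the job done as asked, in the order asked, and still so for the second after the job is handed in, with the robot touching nothing.
It also fails if it takes over 62 s, if anything falls off the work surface, if the arm or the gripper's body presses on something with over 40 N, if the wrist force passes 120 N, or if a joint passes its speed limit or range.

## Working session

There is one attempt and no reset: what is moved stays moved. The work goes in short steps, Python scripts to look and compute and a shell command to move; the robot and the scene stay as the last step left them, time stands still between calls to the robot, and variables do not carry over. Pictures are saved under pics/ and viewed, at most 10 in all, crops included, and the job is handed in when it is done.

```bash
ls; mkdir -p pics
python3 - <<'E'
from bench import sensors, vision, r
import cv2
print(sensors.read_state(), r.pinch_z)
for n in ["scene","top"]:
    cv2.imwrite(f"pics/{n}0.png",vision.camera(n)[:,:,::-1]); print(vision.camera_model(n))
E
```

```text
pics
{'time': 0.0, 'joint_positions': array([-1.12761824,  0.33285481, -0.06470918,  1.46096135,  0.02161537,
        1.34989074, -0.0885386 ]), 'joint_vel': array([ 0.00068758, -0.00084178, -0.00190723, -0.00029539,  0.00036429,
       -0.0009132 ,  0.00073652]), 'joint_torque': array([-5.54921171e-04, -6.23250389e+01,  2.45233392e-02, -3.89905787e+01,
       -6.12738566e-02,  3.97011079e-02,  1.24910630e-04]), 'ee_pos': array([0.28052753, 0.55806592, 0.22175506]), 'eef_rot': array([ 2.30791973e-01,  9.73002858e-01, -6.97926536e-04, -1.25081649e-04]), 'ft_force': array([ 0.56254854,  0.67953838, -0.01283181]), 'torque': array([-0.00322944,  0.01831647, -0.00726724]), 'grip_force': 0.0, 'width': 0.08703521386764755} 0.0187
{'vertical_fov': 50.442514452024874, 'cx': 325.0509337226737, 'cy': 200.68872575449814, 'camera_from_world': array([[ 0.80938589, -0.58708739, -0.01492948, -0.37464397],
       [-0.40555933, -0.54037518, -0.73723558,  0.30008434],
       [ 0.42475419,  0.60276286, -0.67547081,  0.95725455],
       [ 0.        ,  0.        ,  0.        ,  1.        ]])}
{'vertical_fov': 47.117513636450184, 'cx': 321.57736918773116, 'cy': 204.65607881082641, 'camera_from_world': array([[ 0.01830257, -0.99982517,  0.00382584,  0.07757857],
       [-0.99738257, -0.0185253 , -0.06989153,  0.52493804],
       [ 0.06995019, -0.00253663, -0.99754726,  1.51512109],
       [ 0.        ,  0.        ,  0.        ,  1.        ]])}
```

View pics/scene0.png

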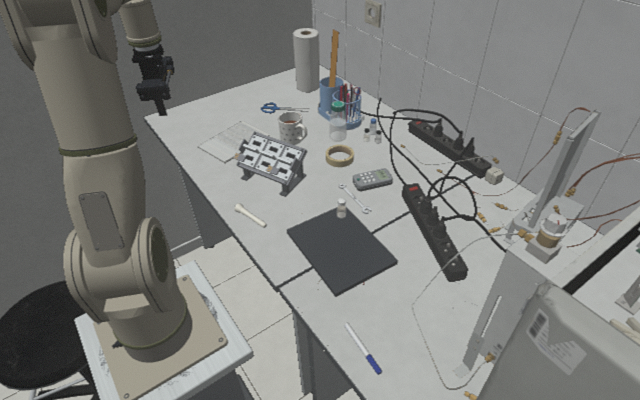

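View pics/top0.png

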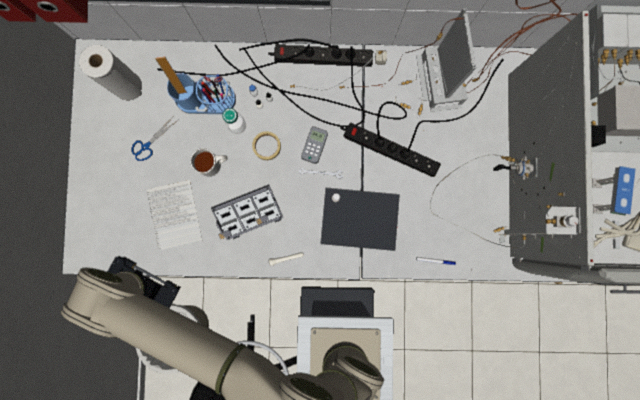

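The scene view shows the tray at about (270,163), the plate at (342,248) and the vial at (341,207). In the top view the tray is at (247,212), the plate at (360,219) and the vial at (336,198). I'll zoom in on the tray and plate in both views.

Run:
```python
import cv2, numpy as np
t=cv2.imread("pics/top0.png")[170:255,195:295]; s=cv2.imread("pics/scene0.png")[120:200,225:315]
a=cv2.resize(t,(700,595),interpolation=cv2.INTER_CUBIC)
cv2.imwrite("pics/c1.png",a)
cv2.imwrite("pics/c2.png",cv2.resize(s,None,fx=7,fy=7,interpolation=cv2.INTER_CUBIC))
```

```text
(no output)
```

View pics/c1.png

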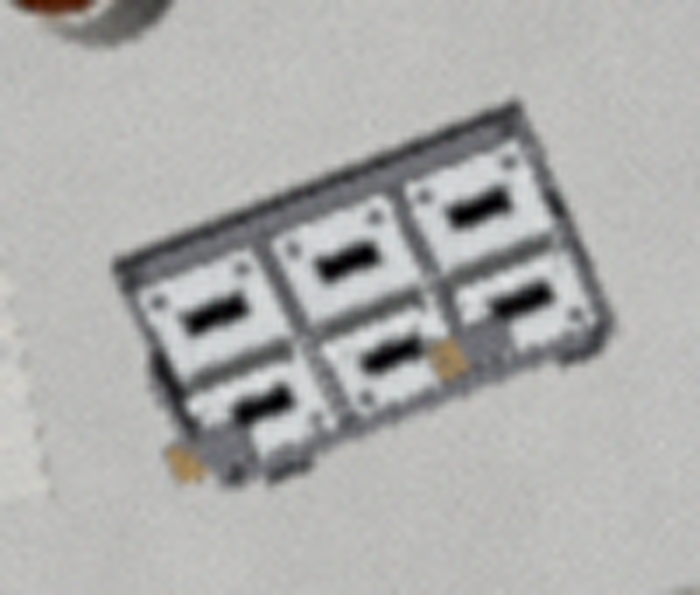

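View pics/c2.png

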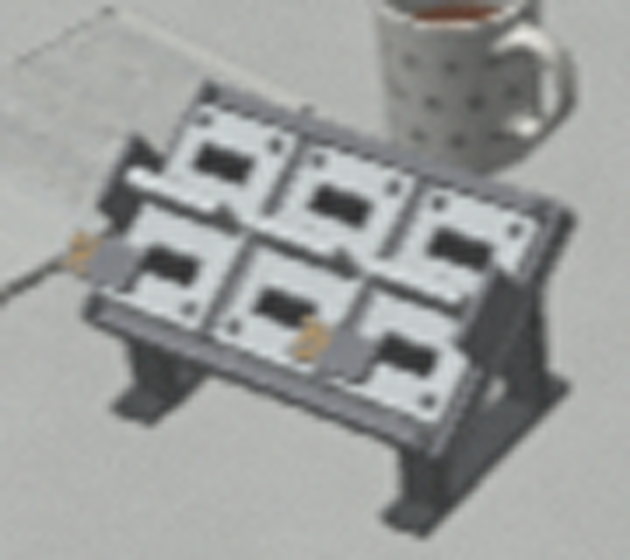

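The crops show tongues (brass tips) on the left (+y) and right (-y) carriers, and the blank is in the middle. The right carrier's tongue lies over the blank only, and the left one's hangs outside, so neither tongue covers the other tongued carrier. Next I'll triangulate the six black labels and the plate.

```bash
cat > h.py <<'E'
import numpy as np, cv2
from bench import vision
from scipy.spatial.transform import Rotation as R
M={n:vision.camera_model(n) for n in("scene","top")}
def K(n):
    m=M[n]; f=200/np.tan(np.radians(m["vertical_fov"]/2)); return np.array([[f,0,m["cx"]],[0,f,m["cy"]],[0,0,1]])
def P(n): return K(n)@M[n]["camera_from_world"][:3]
def tri(a,b):
    X=cv2.triangulatePoints(P("scene"),P("top"),np.float64(a).reshape(-1,2).T,np.float64(b).reshape(-1,2).T); return (X[:3]/X[3]).T
def plane(n,uv,z):
    T=M[n]["camera_from_world"]; Rm=T[:3,:3]; c=-Rm.T@T[:3,3]
    d=Rm.T@np.linalg.inv(K(n))@np.array([*uv,1.]); return c+d*(z-c[2])/d[2]
def proj(n,X):
    p=P(n)@np.append(X,1); return p[:2]/p[2]
def blobs(mask,lo,hi):
    k,_,s,c=cv2.connectedComponentsWithStats(mask.astype(np.uint8)); return [(s[i,4],*c[i].round(2)) for i in range(1,k) if lo<=s[i,4]<=hi]
E
python3 - <<'E'
from h import *
im={n:cv2.imread(f"pics/{n}0.png") for n in("scene","top")}
box={"top":(205,170,290,250),"scene":(232,125,308,200)}
for n in im:
    x0,y0,x1,y1=box[n]; c=cv2.resize(im[n][y0:y1,x0:x1],None,fx=4,fy=4,interpolation=cv2.INTER_CUBIC)
    g=c.max(2)
    for nm,m in(("dark",g<50),("brass",(c[:,:,2].astype(int)-c[:,:,0]>50))):
        print(n,nm,[(a,round((u+.5)/4-.5+x0,2),round((v+.5)/4-.5+y0,2)) for a,u,v in blobs(m,30,800)])
g=im["top"].max(2); m=(g<70).astype(np.uint8); m[:, :310]=0;m[:,410:]=0;m[:175]=0;m[260:]=0
m=cv2.morphologyEx(m,cv2.MORPH_OPEN,np.ones((5,5)))
c=max(cv2.findContours(m,0,2)[0],key=cv2.contourArea); q=cv2.minAreaRect(c); print(q)
b=np.array([plane("top",p,.02) for p in cv2.boxPoints(q)]); print(b.round(4), np.linalg.norm(np.diff(b,axis=0),axis=1),b.mean(0))
c=cv2.resize(im["top"][185:210,322:350],None,fx=8,fy=8);cc=im["top"][188:208,326:346].max(2);mm=cc>110
print("vial",blobs(mm,5,400))
E
```

```text
scene dark []
scene brass [(np.int32(47), np.float64(269.49), np.float64(167.28))]
top dark [(np.int32(266), np.float64(263.04), np.float64(199.35)), (np.int32(262), np.float64(244.31), np.float64(206.9)), (np.int32(251), np.float64(269.1), np.float64(212.7)), (np.int32(262), np.float64(225.43), np.float64(214.46)), (np.int32(234), np.float64(250.53), np.float64(220.26)), (np.int32(127), np.float64(218.6), np.float64(223.76)), (np.int32(257), np.float64(232.06), np.float64(227.65))]
top brass [(np.int32(42), np.float64(205.63), np.float64(170.04)), (np.int32(157), np.float64(259.05), np.float64(220.94)), (np.int32(172), np.float64(221.15), np.float64(236.11))]
((359.8123779296875, 218.8553466796875), (73.10337829589844, 54.79906463623047), 4.899093151092529)
[[ 0.3956  0.0866  0.02  ]
 [ 0.578   0.0743  0.02  ]
 [ 0.5615 -0.1697  0.02  ]
 [ 0.3793 -0.1554  0.02  ]] [0.18281738 0.24462236 0.18276651] [ 0.47861033 -0.04103859  0.02      ]
vial [(np.int32(18), np.float64(13.61), np.float64(0.22)), (np.int32(57), np.float64(9.53), np.float64(9.07))]
```

Run:
```python
from h import *
im=cv2.imread("pics/scene0.png"); x0,y0,x1,y1=232,125,308,200
c=cv2.resize(im[y0:y1,x0:x1],None,fx=4,fy=4,interpolation=cv2.INTER_CUBIC);g=c.max(2)
for t in(70,80,90):print(t,[(int(a),round((u+.5)/4-.5+x0,1),round((v+.5)/4-.5+y0,1)) for a,u,v in blobs(g<t,60,1500)])
m=c[:,:,2].astype(int)-c[:,:,0]>30;print([(int(a),round((u+.5)/4-.5+x0,1),round((v+.5)/4-.5+y0,1)) for a,u,v in blobs(m,30,1500)])
# top-only: labels assumed at mid tray top height to get yaw, pitch
top=np.array([[225.43,214.46],[244.31,206.9],[263.04,199.35],[232.06,227.65],[250.53,220.26],[269.1,212.7]])
# expected scene pixels (by crop reading)
sc=np.array([[225+225/7,120+162/7],[225+342/7,120+205/7],[225+461/7,120+248/7],[225+168/7,120+265/7],[225+285/7,120+305/7],[225+409/7,120+354/7]])
X=tri(sc,top);print(X.round(4));print(X.mean(0)); 
print("row dirs",X[2]-X[0],X[5]-X[3]); print("slope",X[:3].mean(0)-X[3:].mean(0))
vi=plane("top",(335.5,197.1),.078);print("vial top",vi, proj("scene",vi))
```

```text
70 [(94, np.float64(245.0), np.float64(142.0)), (250, np.float64(256.3), np.float64(143.1)), (266, np.float64(273.1), np.float64(149.0)), (60, np.float64(241.7), np.float64(150.5)), (292, np.float64(290.2), np.float64(155.3)), (259, np.float64(248.8), np.float64(157.5)), (235, np.float64(264.9), np.float64(163.6)), (481, np.float64(300.9), np.float64(171.2)), (276, np.float64(282.6), np.float64(170.4)), (476, np.float64(247.3), np.float64(172.8)), (476, np.float64(286.0), np.float64(188.4))]
80 [(144, np.float64(245.0), np.float64(142.0)), (299, np.float64(256.4), np.float64(143.0)), (314, np.float64(241.9), np.float64(148.8)), (318, np.float64(273.1), np.float64(149.0)), (82, np.float64(304.6), np.float64(152.5)), (351, np.float64(290.2), np.float64(155.3)), (318, np.float64(248.7), np.float64(157.5)), (290, np.float64(265.0), np.float64(163.6)), (867, np.float64(247.7), np.float64(173.0)), (341, np.float64(282.5), np.float64(170.4))]
90 [(65, np.float64(292.6), np.float64(134.2)), (188, np.float64(244.9), np.float64(142.0)), (344, np.float64(256.4), np.float64(143.0)), (393, np.flo
[... 260 characters left out ...]
 np.float64(273.2), np.float64(157.6)), (92, np.float64(283.1), np.float64(161.7)), (342, np.float64(265.0), np.float64(163.6)), (1304, np.float64(247.3), np.float64(173.8)), (393, np.float64(282.4), np.float64(170.3))]
[(146, np.float64(236.1), np.float64(155.2)), (242, np.float64(269.1), np.float64(168.0))]
[[0.4824 0.3896 0.1002]
 [0.5077 0.3308 0.0994]
 [0.5325 0.2723 0.0994]
 [0.4411 0.3732 0.0715]
 [0.4663 0.314  0.0737]
 [0.4923 0.255  0.0714]]
[0.48707169 0.32248887 0.08591997]
row dirs [ 0.0501049  -0.11731906 -0.00083897] [ 5.11593364e-02 -1.18182728e-01 -9.92355953e-05]
slope [0.04094099 0.01686457 0.02746554]
vial top [0.54441669 0.04306854 0.078     ] [339.50585508 200.1454377 ]
```

Labels triangulate well: slope 31.8°, height 86 mm (expected 87), tray yaw about 23°. The tool can only point down, so I'll grip the fin across its thickness with vertical pads. That should level the carrier as it comes out of the pocket.

```bash
cat > go.py <<'E'
import sys,numpy as np
from bench import sensors
from scipy.spatial.transform import Rotation as R
s=sensors.read_state(); Q=R.from_quat(s["eef_rot"]); t=np.array([float(v) for v in sys.argv[1:4]])
ty=Q.apply([0,1,0]); yaw=np.degrees(np.arctan2(ty[1],ty[0])); print("t",s["time"],"tcp",s["ee_pos"].round(4),"yawY",yaw.round(2),"tilt",Q.apply([0,0,1]).round(3))
print("shift units after turn, turn units:",end=" "); a=float(sys.argv[4]); 
c,q=np.cos(np.radians(a)),np.sin(np.radians(a)); d=t-s["ee_pos"]
print((np.array([-q*d[0]+c*d[1],c*d[0]+q*d[1],-d[2]])/.03).round(2),round((yaw-a)/8,2),"F",s["ft_force"].round(1),"w",round(s["width"],4),"g",round(s["grip_force"],1),"j",s["joint_positions"].round(2))
E
python3 -m crank '[[[0,0,0],1],[[0,0,0],1],[[0,0,0],1],[[0,0,0],1],[[0,0,0],1],[[0,0,0],0.03]]' 0.28 20; python3 go.py .5024 .2594 .16 23.1
```

```text
time: 0.85
ee_pos: [0.2805, 0.5583, 0.2222]
eef_rot: [0.551, 0.834, -0.0, 0.0]
ft_force: [-0.2, -0.7, -1.0]
width: 0.0348
grip_force: 0.0
t 0.85 tcp [0.2805 0.5583 0.2222] yawY 23.12 tilt [-0.    -0.001 -1.   ]
shift units after turn, turn units: [-12.07   2.89   2.07] 0.0 F [-0.2 -0.7 -1. ] w 0.0348 g 0.0 j [-1.2   0.33  0.03  1.47 -0.01  1.35 -0.77]
```

```bash
python3 -m crank '[[[-1,0.24,0],0],[[-1,0.24,0],0],[[-1,0.24,0],0],[[-1,0.24,0],0],[[-1,0.24,0],0],[[-1,0.24,0],0],[[-1,0.24,0],0],[[-1,0.24,0],0],[[-1,0.24,0],0],[[-1,0.24,0],0],[[-1,0.24,0],0],[[-1,0.24,0],0]]' 0.28 20; python3 -m crank '[[[0,0,0.5],0],[[0,0,0.5],0],[[0,0,0.5],0],[[0,0,0],0]]'; python3 go.py .5024 .2594 .101 23.1
python3 - <<'E'
from h import *
for n,(x0,y0,x1,y1) in {"top":(205,165,295,245),"scene":(225,95,325,195)}.items():
    im=vision.camera(n)[:,:,::-1]; cv2.imwrite(f"pics/{n}1.png",im)
    globals()[n]=cv2.resize(im[y0:y1,x0:x1],(400,int(400*(y1-y0)/(x1-x0))),interpolation=cv2.INTER_CUBIC)
h=max(top.shape[0],scene.shape[0]); o=np.zeros((h,800,3),np.uint8); o[:top.shape[0],:400]=top;o[:scene.shape[0],400:]=scene; cv2.imwrite("pics/p1.png",o)
E
```

```text
time: 2.35
ee_pos: [0.5017, 0.2602, 0.2224]
eef_rot: [0.55, 0.835, -0.0, -0.0]
ft_force: [0.4, 0.6, -0.0]
width: 0.0245
grip_force: 0.0
time: 2.85
ee_pos: [0.5, 0.2614, 0.1758]
eef_rot: [0.551, 0.835, -0.001, -0.001]
ft_force: [-0.4, 0.2, 0.9]
width: 0.0242
grip_force: 0.0
t 2.85 tcp [0.5    0.2614 0.1758] yawY 23.18 tilt [-0.002 -0.001 -1.   ]
shift units after turn, turn units: [-0.09  0.05  2.49] 0.01 F [-0.4  0.2  0.9] w 0.0242 g 0.0 j [-0.78  0.23  0.25  1.7  -0.06  1.22 -0.11]
```

View pics/p1.png

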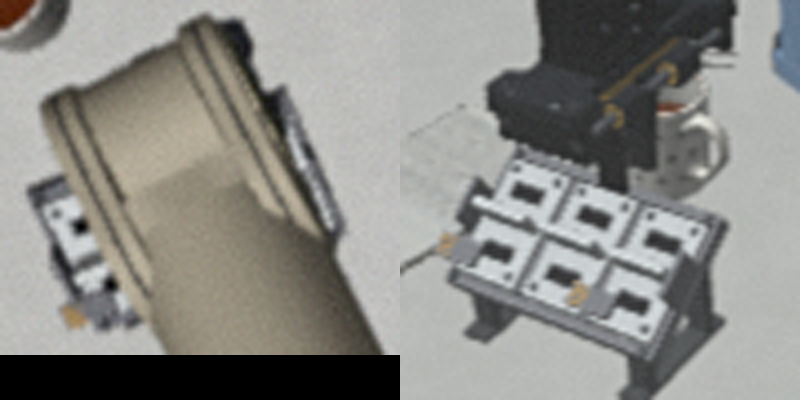

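The scene half shows the fingers above the right-hand carrier, tips at about scene pixel (280,141). I'll check that against the calibration and measure where the fin's top edge is.

Run:
```python
from h import *
print("tcp",proj("scene",[.5,.2614,.1758]))
o=np.array([.4939,.3254,.075]);X=np.array([.92,.392,0]);Y=np.array([-.392,.92,0]);Z=np.array([0,0,1.])
u=.848*X+.53*Z;n=-.53*X+.848*Z
def p(x,y,z,k):return (proj("scene",o+(y+k)*Y+x*u+z*n),proj("top",o+(y+k)*Y+x*u+z*n))
im=cv2.imread("pics/scene1.png");im0=cv2.imread("pics/top0.png")
S=[]
for I,w,(x0,y0,x1,y1) in((im,0,(230,125,310,195)),(im0,1,(205,175,285,245))):
    k=5; c=cv2.resize(I[y0:y1,x0:x1],None,fx=k,fy=k,interpolation=cv2.INTER_CUBIC)
    for q in(-.064,0,.064):
        for z,xs,ys,col in((.014,.05,.028,(0,0,255)),(.04,.004,.025,(0,200,0))):
            pts=np.array([(p(sx*xs,sy*ys,z,q)[w]-(x0,y0)+.5)*k for sx,sy in((1,1),(1,-1),(-1,-1),(-1,1))],np.int32)
            cv2.polylines(c,[pts],True,col,1)
    S.append(c[:350,:400])
cv2.imwrite("pics/p2.png",np.hstack(S))
```

```text
tcp [280.7640648  139.70642379]
```

View pics/p2.png

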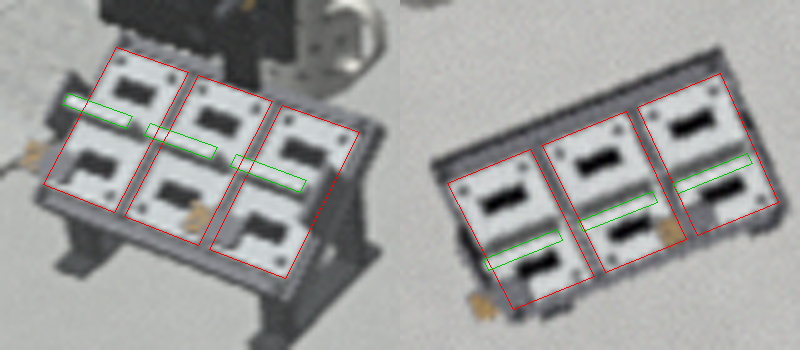

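The projected carrier outlines and fin tops match both images, so the tray pose is good. Descending onto the right carrier's fin.

```bash
python3 -m crank '[[[-0.09,0.05,0.5],0],[[0,0,0.5],0],[[0,0,0.5],0],[[0,0,0.5],0],[[0,0,0.3],0],[[0,0,0],0]]'; python3 go.py .5024 .2594 .101 23.1
```

```text
time: 3.7
ee_pos: [0.5034, 0.259, 0.1078]
eef_rot: [0.551, 0.834, -0.001, -0.0]
ft_force: [-0.5, 0.2, -0.3]
width: 0.0244
grip_force: 0.0
t 3.7 tcp [0.5034 0.259  0.1078] yawY 23.07 tilt [-0.001 -0.001 -1.   ]
shift units after turn, turn units: [ 0.02 -0.02  0.23] -0.0 F [-0.5  0.2 -0.3] w 0.0244 g 0.0 j [-0.76  0.3   0.24  1.77 -0.08  1.09 -0.09]
```

```bash
python3 -m crank '[[[0,-0.02,0.2],0],[[0,0,0],0]]'; python3 -m crank '[[[0,0,0],0],[[0,0,0],0],[[0,0,0],0]]' 0 12; python3 go.py .5024 .2594 .101 23.1
```

```text
time: 3.95
ee_pos: [0.5031, 0.2589, 0.1024]
eef_rot: [0.551, 0.834, -0.0, -0.0]
ft_force: [0.3, -0.4, -0.7]
width: 0.0241
grip_force: 0.0
time: 4.32
ee_pos: [0.5001, 0.2577, 0.1024]
eef_rot: [0.551, 0.834, -0.003, -0.002]
ft_force: [-16.3, -7.7, 12.7]
width: 0.0115
grip_force: 11.7
t 4.325 tcp [0.5001 0.2577 0.1024] yawY 23.07 tilt [-0.007 -0.003 -1.   ]
shift units after turn, turn units: [0.02 0.09 0.05] -0.0 F [-16.3  -7.7  12.7] w 0.0115 g 11.7 j [-0.76  0.3   0.24  1.78 -0.08  1.08 -0.09]
```

```bash
python3 -m crank '[[[0,-0.1,0],0],[[0,0,-0.1],0],[[0,0,-0.1],0],[[0,0,0],0]]' 0 20; python3 go.py .5024 .2594 .101 23.1
```

```text
time: 4.82
ee_pos: [0.5003, 0.2577, 0.1087]
eef_rot: [0.551, 0.834, -0.0, -0.0]
ft_force: [-2.8, -1.8, 0.8]
width: 0.0096
grip_force: 18.4
t 4.825 tcp [0.5003 0.2577 0.1087] yawY 23.07 tilt [-0. -0. -1.]
shift units after turn, turn units: [0.02 0.09 0.26] -0.0 F [-2.8 -1.8  0.8] w 0.0096 g 18.4 j [-0.76  0.29  0.24  1.78 -0.08  1.08 -0.09]
```

```bash
cat > look.py <<'E'
import sys
from h import *
n=sys.argv[1]; x0,y0,x1,y1=map(int,sys.argv[3:7]); im=vision.camera(n)[:,:,::-1]; cv2.imwrite("pics/full_"+sys.argv[2],im)
k=500/max(x1-x0,y1-y0); cv2.imwrite("pics/"+sys.argv[2],cv2.resize(im[y0:y1,x0:x1],None,fx=k,fy=k,interpolation=cv2.INTER_CUBIC))
E
python3 look.py scene l1.png 225 110 325 200
```

```text
(no output)
```

View pics/l1.png

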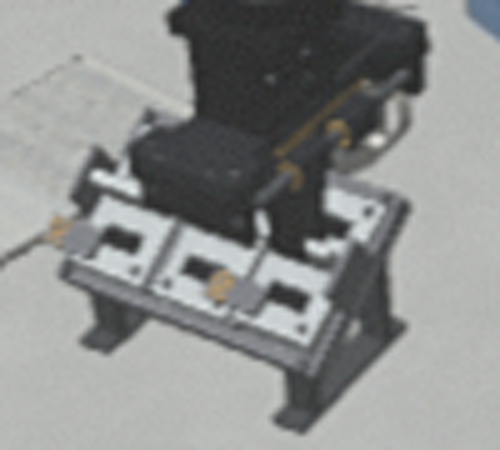

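The grip is on the fin's extreme top and the tongue is only about 1 px higher. I'll regrip a little deeper and harder, centred on the measured fin position.

```bash
python3 -m crank '[[[0,0,0],0],[[0,0,0],0],[[0,0,0],0]]' 0.26; python3 go.py .5012 .2589 .099 23.1
```

```text
time: 5.25
ee_pos: [0.5008, 0.258, 0.1088]
eef_rot: [0.551, 0.834, 0.0, 0.0]
ft_force: [0.6, -1.2, -0.8]
width: 0.0218
grip_force: 0.0
t 5.25 tcp [0.5008 0.258  0.1088] yawY 23.07 tilt [ 0.001  0.001 -1.   ]
shift units after turn, turn units: [0.02 0.02 0.33] -0.0 F [ 0.6 -1.2 -0.8] w 0.0218 g 0.0 j [-0.76  0.29  0.24  1.78 -0.08  1.08 -0.09]
```

```bash
python3 -m crank '[[[0.02,0.02,0.2],0],[[0,0,0.13],0],[[0,0,0],0]]'; python3 go.py .5012 .2589 .099 23.1;  python3 -m crank '[[[0,0,0],0],[[0,0,0],0]]' 0 40;python3 go.py .5012 .2589 .099 23.1
```

```text
time: 5.62
ee_pos: [0.5004, 0.2584, 0.0981]
eef_rot: [0.551, 0.834, -0.0, -0.0]
ft_force: [0.7, -0.2, -0.5]
width: 0.0229
grip_force: 0.0
t 5.625 tcp [0.5004 0.2584 0.0981] yawY 23.07 tilt [-0.001 -0.    -1.   ]
shift units after turn, turn units: [ 0.    0.03 -0.03] -0.0 F [ 0.7 -0.2 -0.5] w 0.0229 g 0.0 j [-0.76  0.3   0.24  1.79 -0.08  1.06 -0.09]
time: 5.88
ee_pos: [0.5008, 0.2586, 0.0989]
eef_rot: [0.551, 0.834, 0.0, 0.0]
ft_force: [-2.1, -0.9, 2.7]
width: 0.0122
grip_force: 36.0
t 5.875 tcp [0.5008 0.2586 0.0989] yawY 23.07 tilt [ 0.  0. -1.]
shift units after turn, turn units: [ 0.    0.02 -0.  ] -0.0 F [-2.1 -0.9  2.7] w 0.0122 g 36.0 j [-0.76  0.3   0.24  1.79 -0.08  1.06 -0.09]
```

```bash
python3 -m crank '[[[0,0,-0.1],0],[[0,0,-0.1],0],[[0,0,-0.1],0],[[0,0,-0.1],0],[[0,0,0],0]]'; python3 go.py .5012 .2589 .099 23.1
python3 - <<'E'
from h import *
x0,y0=232,125
c=cv2.resize(vision.camera("scene")[125:200,232:308],None,fx=4,fy=4,interpolation=cv2.INTER_CUBIC)
m=c[:,:,0].astype(int)-c[:,:,2]>30;print([(int(a),round((u+.5)/4-.5+x0,1),round((v+.5)/4-.5+y0,1)) for a,u,v in blobs(m,30,1500)])
E
```

```text
time: 6.5
ee_pos: [0.5008, 0.2586, 0.1109]
eef_rot: [0.551, 0.834, 0.0, 0.0]
ft_force: [-0.6, -0.4, 1.3]
width: 0.0093
grip_force: 36.8
t 6.5 tcp [0.5008 0.2586 0.1109] yawY 23.07 tilt [ 0.  0. -1.]
shift units after turn, turn units: [0.   0.02 0.4 ] -0.0 F [-0.6 -0.4  1.3] w 0.0093 g 36.8 j [-0.76  0.29  0.24  1.77 -0.08  1.09 -0.09]
[(59, np.float64(292.6), np.float64(134.1)), (83, np.float64(282.2), np.float64(142.2)), (155, np.float64(236.1), np.float64(155.2)), (257, np.float64(267.6), np.float64(164.6))]
```

The tongue has risen about 10 mm, so the carrier is pivoting up with the lift. I'll hold firmly and lift slowly in stages.

```bash
cat > br.py <<'E'
from h import *
x0,y0=215,80
c=cv2.resize(vision.camera("scene")[80:200,215:308],None,fx=4,fy=4,interpolation=cv2.INTER_CUBIC)
m=c[:,:,0].astype(int)-c[:,:,2]>30;print("brass",[(int(a),round(float((u+.5)/4-.5+x0),1),round(float((v+.5)/4-.5+y0),1)) for a,u,v in blobs(m,100,1500)])
E
python3 -m crank '[[[0,0,0],0],[[0,0,-0.08],0],[[0,0,-0.08],0],[[0,0,0],0]]' 0 60; python3 go.py .5012 .2589 .099 23.1;python3 br.py
```

```text
time: 7.05
ee_pos: [0.5007, 0.2587, 0.1156]
eef_rot: [0.551, 0.834, 0.0, 0.0]
ft_force: [0.0, 0.3, 2.1]
width: 0.0083
grip_force: 55.9
t 7.05 tcp [0.5007 0.2587 0.1156] yawY 23.08 tilt [ 0.  0. -1.]
shift units after turn, turn units: [0.   0.02 0.55] -0.0 F [0.  0.3 2.1] w 0.0083 g 55.9 j [-0.77  0.28  0.24  1.77 -0.08  1.1  -0.09]
brass [(161, 236.1, 155.2), (262, 266.8, 163.3)]
```

```bash
cat > model.py <<'E'
from h import *
X=np.array([.92,.392,0]);Y=np.array([-.392,.92,0]);Z=np.array([0,0,1.])
def pt(x,y,z,th,k,slide):  # carrier tipped by th about its uphill bottom edge, pivot pushed downhill by wall
    a=np.radians(32); u=np.cos(a)*X+np.sin(a)*Z; n=-np.sin(a)*X+np.cos(a)*Z
    o=np.array([.4939,.3254,.075])+k*Y+(.050-.0015-slide)*u
    b=a-np.radians(th); u2=np.cos(b)*X+np.sin(b)*Z; n2=-np.sin(b)*X+np.cos(b)*Z
    return o+(x-.05)*u2+y*Y+z*n2
E
python3 - <<'E'
from model import *
t0=np.array([.519,.2665])
for th in (0,4,8,12,16,20,32):
    s=.014*np.sin(np.radians(th)); q=pt(-.036,.046,.020,th,-.064,max(0,s-.003)); c=pt(-.004,0,.04,th,-.064,max(0,s-.003))
    print(th,proj("scene",q).round(1),"C1 X,Z",((c[:2]-t0)@X[:2]*1000).round(1),(c[2]*1000).round(1))
E
```

```text
0 [267.6 168.1] C1 X,Z -25.9 106.0
4 [267.  166.9] C1 X,Z -25.3 110.7
8 [266.5 165.5] C1 X,Z -24.5 115.3
12 [266.1 164.1] C1 X,Z -23.3 119.8
16 [265.6 162.8] C1 X,Z -22.5 123.8
20 [265.3 161.4] C1 X,Z -21.5 127.7
32 [264.6 156.8] C1 X,Z -16.6 138.4
```

Tip angle is now about 14°, with 3 to 6 mm of fin between the pads. It's working, so I'll keep lifting.

```bash
python3 -m crank '[[[0,0,-0.1],0],[[0,0,-0.1],0],[[0,0,-0.1],0],[[0,0,-0.1],0],[[0,0,0],0]]'; python3 go.py .5012 .2589 .099 23.1;python3 br.py
```

```text
time: 7.72
ee_pos: [0.5008, 0.2586, 0.1276]
eef_rot: [0.551, 0.834, 0.0, 0.0]
ft_force: [0.9, -0.8, -2.6]
width: 0.0073
grip_force: 57.5
t 7.725 tcp [0.5008 0.2586 0.1276] yawY 23.07 tilt [ 0.  0. -1.]
shift units after turn, turn units: [0.   0.02 0.95] -0.0 F [ 0.9 -0.8 -2.6] w 0.0073 g 57.5 j [-0.77  0.27  0.24  1.76 -0.07  1.12 -0.1 ]
brass [(157, 236.1, 155.2), (188, 266.4, 159.5)]
```

```bash
python3 -m crank '[[[0,0,-0.2],0],[[0,0,-0.2],0],[[0,0,-0.3],0],[[0,0,-0.4],0],[[0,0,-0.5],0],[[0,0,-0.5],0],[[0,0,-0.4],0],[[0,0,0],0]]'; python3 go.py .473 -.125 .2 -3.9;python3 look.py scene l2.png 225 80 325 200
```

```text
time: 8.78
ee_pos: [0.5012, 0.2588, 0.2036]
eef_rot: [0.551, 0.834, 0.001, 0.0]
ft_force: [0.3, 0.2, -1.9]
width: 0.0072
grip_force: 57.5
t 8.775 tcp [0.5012 0.2588 0.2036] yawY 23.07 tilt [ 0.002  0.001 -1.   ]
shift units after turn, turn units: [-12.83  -0.07   0.12] 3.37 F [ 0.3  0.2 -1.9] w 0.0072 g 57.5 j [-0.78  0.21  0.25  1.67 -0.05  1.27 -0.11]
```

View pics/l2.png

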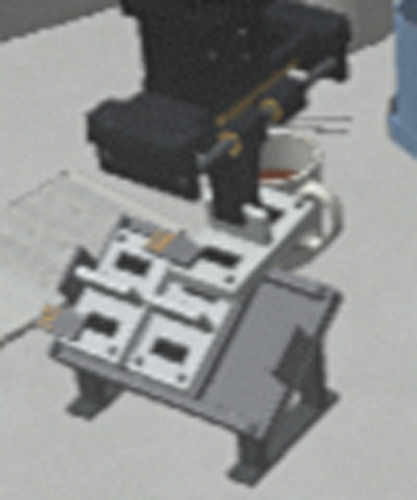

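The carrier is out, level in the jaws, and the blank and left carrier are undisturbed. Carrying it to the plate.

```bash
python3 -m crank '[[[0,0,0],0.6],[[0,0,0],0.9],[[0,0,0],0.9],[[0,0,0],0.6],[[0,0,0],0.37]]';python3 -m crank '[[[-0.5,0,0],0],[[-0.8,0,0],0],[[-1,0,0],0],[[-1,0,0],0],[[-1,0,0],0],[[-1,0,0],0],[[-1,0,0],0],[[-1,0,0],0],[[-1,0,0],0],[[-1,0,0],0],[[-1,0,0],0],[[-1,0,0],0]]';python3 -m crank '[[[-1,0,0],0],[[-0.5,0,0],0],[[0,0,0],0]]'; python3 go.py .473 -.125 .2 -3.9
```

```text
time: 9.45
ee_pos: [0.5003, 0.2584, 0.2016]
eef_rot: [0.731, 0.682, -0.001, -0.0]
ft_force: [-0.7, 1.4, -1.5]
width: 0.0071
grip_force: 57.5
time: 10.95
ee_pos: [0.4764, -0.0823, 0.2023]
eef_rot: [0.731, 0.682, 0.0, -0.0]
ft_force: [-0.5, 0.5, -2.0]
width: 0.0072
grip_force: 57.5
time: 11.32
ee_pos: [0.4741, -0.1257, 0.2024]
eef_rot: [0.731, 0.682, 0.0, -0.0]
ft_force: [0.2, 0.7, -1.8]
width: 0.0072
grip_force: 57.5
t 11.325 tcp [ 0.4741 -0.1257  0.2024] yawY -4.01 tilt [-0.  0. -1.]
shift units after turn, turn units: [ 0.02 -0.04  0.08] -0.01 F [ 0.2  0.7 -1.8] w 0.0072 g 57.5 j [-0.43  0.03  0.62  1.86 -0.02  1.25  0.12]
```

```bash
python3 -m crank '[[[0,0,0.5],0],[[0,0,0.7],0],[[0,0,0.7],0],[[0,0,0.7],0],[[0,0,0.6],0],[[0,0,0.4],0],[[0,0,0.2],0],[[0,0,0],0]]'; python3 go.py .473 -.125 .055 -3.9; python3 look.py scene l3.png 285 160 405 290
```

```text
time: 12.32
ee_pos: [0.4746, -0.1243, 0.0882]
eef_rot: [0.731, 0.683, -0.0, -0.0]
ft_force: [-0.0, 1.0, -1.6]
width: 0.0077
grip_force: 57.5
t 12.325 tcp [ 0.4746 -0.1243  0.0882] yawY -3.87 tilt [-0.  0. -1.]
shift units after turn, turn units: [-0.03 -0.05  1.11] 0.0 F [-0.   1.  -1.6] w 0.0077 g 57.5 j [-0.4   0.18  0.62  1.99 -0.12  1.01  0.21]
```

View pics/l3.png

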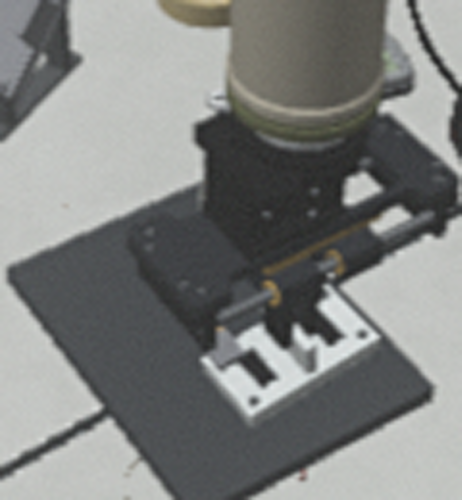

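The carrier is level over the -y part of the plate, well inside the edges. Lowering it slowly to contact.

```bash
python3 -m crank '[[[0,0,0.2],0],[[0,0,0.2],0],[[0,0,0.15],0],[[0,0,0.1],0],[[0,0,0.05],0],[[0,0,0],0]]' - 30; python3 -m crank '[[[0,0,0.05],0],[[0,0,0.05],0],[[0,0,0],0]]'; python3 -m crank '[[[0,0,0.05],0],[[0,0,0.05],0],[[0,0,0],0]]'
```

```text
time: 13.12
ee_pos: [0.4747, -0.1246, 0.0674]
eef_rot: [0.731, 0.683, -0.0, -0.0]
ft_force: [0.6, -0.2, -1.6]
width: 0.0076
grip_force: 29.7
time: 13.5
ee_pos: [0.4746, -0.1245, 0.0643]
eef_rot: [0.731, 0.683, -0.0, -0.0]
ft_force: [-0.5, -0.3, -1.7]
width: 0.0076
grip_force: 29.7
time: 13.88
ee_pos: [0.4746, -0.1245, 0.0613]
eef_rot: [0.731, 0.683, -0.0, -0.0]
ft_force: [-0.2, 0.4, -2.4]
width: 0.0074
grip_force: 29.7
```

```bash
for i in 1 2; do python3 -m crank '[[[0,0,0.05],0],[[0,0,0],0]]' | sed -n '2p;4p'; done; python3 -m crank '[[[0,0,0.04],0],[[0,0,0],0]]' | sed -n '2p;4p'
```

```text
ee_pos: [0.4746, -0.1245, 0.0598]
ft_force: [0.5, 0.7, -1.2]
ee_pos: [0.4746, -0.1245, 0.0583]
ft_force: [-0.5, 0.9, -1.4]
ee_pos: [0.4746, -0.1245, 0.0571]
ft_force: [1.4, 0.4, -1.4]
```

```bash
python3 -m crank '[[[0,0,0.05],0],[[0,0,0],0]]' | sed -n '2p;4p'; python3 -m crank '[[[0,0,0.05],0],[[0,0,0],0]]' | sed -n '2p;4p'
```

```text
ee_pos: [0.4746, -0.1245, 0.0556]
ft_force: [-0.7, -0.5, -1.5]
ee_pos: [0.4746, -0.1245, 0.0541]
ft_force: [-0.0, -0.3, -2.2]
```

```bash
for i in 1 ; do python3 -m crank '[[[0,0,0.05],0],[[0,0,0],0]]' | sed -n '2p;4p';python3 -m crank '[[[0,0,0.05],0],[[0,0,0],0]]' | sed -n '2p;4p';python3 -m crank '[[[0,0,0.04],0],[[0,0,0],0]]' | sed -n '2p;4p'; done
```

```text
ee_pos: [0.4749, -0.1246, 0.0528]
ft_force: [0.5, 1.2, 0.3]
ee_pos: [0.4757, -0.1246, 0.0517]
ft_force: [4.1, 0.4, 4.0]
ee_pos: [0.4758, -0.1246, 0.0512]
ft_force: [1.1, 1.4, 14.4]
```

Full contact at 0.051 (14 N), after a slight self-levelling. I'll ease the load off and release.

```bash
python3 -m crank '[[[0,0,-0.03],0],[[0,0,0],0]]'; python3 -m crank '[[[0,0,0],0],[[0,0,0],0]]' 0.35; python3 -m crank '[[[0,0,-0.4],0],[[0,0,-0.7],0],[[0,0,-1],0],[[0,0,-1],0],[[0,0,-1],0],[[0,0,-1],0],[[0,0,0],0]]' 0.28; python3 go.py .451 .3767 .2 23.1
python3 - <<'E'
from h import *
im=vision.camera("scene");cv2.imwrite("pics/full_d1.png",im[:,:,::-1])
E
```

```text
time: 16.12
ee_pos: [0.475, -0.1245, 0.0512]
eef_rot: [0.731, 0.683, 0.0, 0.0]
ft_force: [2.3, 0.2, 7.1]
width: 0.0076
grip_force: 30.0
time: 16.38
ee_pos: [0.4737, -0.1245, 0.0503]
eef_rot: [0.731, 0.683, -0.001, -0.001]
ft_force: [0.8, 0.9, -0.2]
width: 0.02
grip_force: 0.0
time: 17.25
ee_pos: [0.4757, -0.1249, 0.2065]
eef_rot: [0.731, 0.683, 0.002, 0.001]
ft_force: [-0.1, -0.4, -0.1]
width: 0.0242
grip_force: 0.0
t 17.25 tcp [ 0.4757 -0.1249  0.2065] yawY -3.91 tilt [ 0.004  0.    -1.   ]
shift units after turn, turn units: [15.7   5.8   0.22] -3.38 F [-0.1 -0.4 -0.1] w 0.0242 g 0.0 j [-0.44  0.03  0.62  1.86 -0.02  1.26  0.12]
```

```bash
python3 -m crank '[[[0,0,0],-0.6],[[0,0,0],-0.9],[[0,0,0],-0.9],[[0,0,0],-0.6],[[0,0,0],-0.38]]' >/dev/null;python3 -m crank '[[[1,0.37,0],0],[[1,0.37,0],0],[[1,0.37,0],0],[[1,0.37,0],0],[[1,0.37,0],0],[[1,0.37,0],0],[[1,0.37,0],0],[[1,0.37,0],0],[[1,0.37,0],0],[[1,0.37,0],0],[[1,0.37,0],0],[[1,0.37,0],0]]'>/dev/null;python3 -m crank '[[[1,0.37,0],0],[[1,0.37,0],0],[[1,0.37,0],0],[[0.7,0.25,0],0],[[0,0,0],0]]' >/dev/null; python3 go.py .451 .3767 .099 23.1
```

```text
t 20.05 tcp [0.4486 0.378  0.203 ] yawY 23.27 tilt [-0.001 -0.001 -1.   ]
shift units after turn, turn units: [-0.07  0.05  3.47] 0.02 F [-0.1 -0.8 -0.5] w 0.0246 g 0.0 j [-0.93  0.26  0.18  1.6  -0.05  1.29 -0.34]
```

```bash
python3 -m crank '[[[-0.07,0.05,0.4],0.02],[[0,0,0.6],0],[[0,0,0.6],0],[[0,0,0.6],0],[[0,0,0.4],0],[[0,0,0.25],0],[[0,0,0],0]]' 0.26; python3 go.py .451 .3767 .099 23.1
```

```text
time: 20.92
ee_pos: [0.4516, 0.3755, 0.1181]
eef_rot: [0.552, 0.834, -0.0, -0.0]
ft_force: [0.5, -0.4, 0.2]
width: 0.0225
grip_force: 0.0
t 20.925 tcp [0.4516 0.3755 0.1181] yawY 23.0 tilt [-0. -0. -1.]
shift units after turn, turn units: [ 0.04 -0.    0.64] -0.01 F [ 0.5 -0.4  0.2] w 0.0225 g 0.0 j [-0.92  0.33  0.17  1.7  -0.06  1.12 -0.32]
```

```bash
python3 -m crank '[[[0.04,0,0.3],0],[[0,0,0.2],0],[[0,0,0.14],0],[[0,0,0],0]]'; python3 -m crank '[[[0,0,0],0],[[0,0,0],0],[[0,0,0],0]]' 0 55; python3 go.py .451 .3767 .099 23.1
```

```text
time: 21.42
ee_pos: [0.4511, 0.3766, 0.0989]
eef_rot: [0.552, 0.834, -0.0, -0.0]
ft_force: [-0.3, 0.0, -0.6]
width: 0.0223
grip_force: 0.0
time: 21.8
ee_pos: [0.4503, 0.3764, 0.0995]
eef_rot: [0.552, 0.834, -0.001, -0.0]
ft_force: [-5.2, -3.2, 4.1]
width: 0.0112
grip_force: 50.9
t 21.8 tcp [0.4503 0.3764 0.0995] yawY 23.01 tilt [-0.002 -0.001 -1.   ]
shift units after turn, turn units: [0.   0.02 0.02] -0.01 F [-5.2 -3.2  4.1] w 0.0112 g 50.9 j [-0.91  0.35  0.17  1.72 -0.07  1.08 -0.32]
```

Same behaviour as the first carrier. Lifting slowly.

```bash
python3 -m crank '[[[0,0,-0.1],0],[[0,0,-0.1],0],[[0,0,-0.1],0],[[0,0,-0.1],0],[[0,0,-0.1],0],[[0,0,0],0]]' 0 60; python3 br.py; python3 -m crank '[[[0,0,-0.1],0],[[0,0,-0.1],0],[[0,0,-0.1],0],[[0,0,-0.1],0],[[0,0,-0.1],0],[[0,0,0],0]]'; python3 br.py
```

```text
time: 22.55
ee_pos: [0.4508, 0.3766, 0.1144]
eef_rot: [0.552, 0.834, -0.0, -0.0]
ft_force: [-4.6, -3.2, 1.3]
width: 0.0081
grip_force: 56.4
brass [(319, 289.8, 121.6), (212, 234.2, 151.2)]
time: 23.35
ee_pos: [0.4513, 0.3768, 0.1296]
eef_rot: [0.552, 0.834, 0.0, 0.0]
ft_force: [-0.2, -0.4, -2.5]
width: 0.0077
grip_force: 57.4
brass [(321, 289.8, 121.6), (212, 232.2, 146.5)]
```

```bash
python3 -m crank '[[[0,0,-0.2],0],[[0,0,-0.2],0],[[0,0,-0.3],0],[[0,0,-0.4],0],[[0,0,-0.5],0],[[0,0,-0.5],0],[[0,0,-0.4],0],[[0,0,0],0]]'; python3 -m crank '[[[0,0,0],0.6],[[0,0,0],0.9],[[0,0,0],0.9],[[0,0,0],0.6],[[0,0,0],0.36],[[0,0,0],0]]' >/dev/null; python3 go.py .479 -.035 .2 -3.9
```

```text
time: 24.4
ee_pos: [0.4517, 0.3771, 0.2055]
eef_rot: [0.552, 0.834, 0.001, 0.0]
ft_force: [-0.1, -0.2, -2.0]
width: 0.0068
grip_force: 57.9
t 25.15 tcp [0.451  0.3765 0.2036] yawY -3.86 tilt [-0.001 -0.001 -1.   ]
shift units after turn, turn units: [-13.62   1.87   0.12] 0.0 F [ 0.3  0.3 -2.1] w 0.0072 g 57.9 j [-0.97  0.26  0.24  1.6  -0.06  1.29 -0.79]
```

```bash
python3 -m crank '[[[-0.5,0.07,0],0],[[-0.8,0.1,0],0],[[-1,0.14,0],0],[[-1,0.14,0],0],[[-1,0.14,0],0],[[-1,0.14,0],0],[[-1,0.14,0],0],[[-1,0.14,0],0],[[-1,0.14,0],0],[[-1,0.14,0],0],[[-1,0.14,0],0],[[-1,0.14,0],0]]' >/dev/null;python3 -m crank '[[[-1,0.14,0],0],[[-0.8,0.1,0],0],[[-0.5,0.06,0],0],[[0,0,0],0]]'>/dev/null; python3 go.py .479 -.035 .06 -3.9
python3 - <<'E'
from h import *
im=vision.camera("scene")[:,:,::-1];cv2.imwrite("pics/full_d2.png",im)
c=im[160:290,285:405]; b=c.astype(int)
print([(a,u+285,v+160) for a,u,v in blobs(b[:,:,2]-b[:,:,0]>30,3,100)])
E
```

```text
t 27.15 tcp [ 0.4791 -0.0355  0.2042] yawY -4.02 tilt [ 0.  0. -1.]
shift units after turn, turn units: [ 0.02 -0.    4.81] -0.02 F [-0.9  0.7 -3.1] w 0.0068 g 57.9 j [-0.57  0.    0.56  1.88 -0.    1.26 -0.08]
[(np.int32(7), np.float64(349.71), np.float64(164.71)), (np.int32(5), np.float64(331.2), np.float64(167.4)), (np.int32(13), np.float64(332.85), np.float64(173.08)), (np.int32(25), np.float64(317.64), np.float64(189.84)), (np.int32(29), np.float64(337.62), np.float64(253.69))]
```

```bash
python3 - <<'E'
from h import *
p=plane("scene",(337.62,253.69),.04); ex=np.array([.9977,-.068,0]);ey=np.array([.068,.9977,0])
c=p+.036*ex-.046*ey; print("tongue",p,"carrier1",c)
E
python3 -m crank '[[[0,0,0.5],0],[[0,0,0.7],0],[[0,0,0.7],0],[[0,0,0.7],0],[[0,0,0.7],0],[[0,0,0.5],0],[[0,0,0.4],0],[[0,0,0.2],0],[[0,0,0],0]]'
```

```text
tongue [ 0.44457459 -0.08023184  0.04      ] carrier1 [ 0.47736379 -0.12857404  0.04      ]
time: 28.32
ee_pos: [0.4795, -0.0341, 0.0721]
eef_rot: [0.731, 0.683, -0.0, -0.0]
ft_force: [0.2, -0.6, -2.6]
width: 0.007
grip_force: 57.9
```

Carrier 1 lies where intended, with about 12 mm between its tongue and carrier 2's base. Lowering carrier 2.

```bash
python3 -m crank '[[[0,0,0.2],0],[[0,0,0.15],0],[[0,0,0.1],0],[[0,0,0.05],0],[[0,0,0],0]]' - 30 | sed -n '2p;4p'; for i in 1; do python3 -m crank '[[[0,0,0.05],0],[[0,0,0],0]]'| sed -n '2p;4p'; python3 -m crank '[[[0,0,0.05],0],[[0,0,0],0]]'| sed -n '2p;4p'; done
```

```text
ee_pos: [0.4795, -0.0342, 0.0572]
ft_force: [0.2, -0.9, -2.3]
ee_pos: [0.4795, -0.0341, 0.0557]
ft_force: [0.1, 0.0, -2.2]
ee_pos: [0.4799, -0.0342, 0.0544]
ft_force: [0.9, 0.1, 1.2]
```

```bash
python3 -m crank '[[[0,0,0.05],0],[[0,0,0],0]]'| sed -n '2p;4p'; python3 -m crank '[[[0,0,0.04],0],[[0,0,0],0]]'| sed -n '2p;4p'
```

```text
ee_pos: [0.4803, -0.0342, 0.0531]
ft_force: [3.7, -0.3, 1.5]
ee_pos: [0.4804, -0.0341, 0.052]
ft_force: [4.3, -1.1, 4.9]
```

```bash
python3 -m crank '[[[0,0,0.04],0],[[0,0,0],0]]'| sed -n '2p;4p'; python3 -m crank '[[[0,0,0.03],0],[[0,0,0],0]]'| sed -n '2p;4p'
```

```text
ee_pos: [0.4804, -0.0341, 0.0519]
ft_force: [-4.0, 0.4, 23.0]
ee_pos: [0.4805, -0.0341, 0.0518]
ft_force: [-10.4, 0.3, 36.9]
```

Firm flat contact. Easing off, releasing and retreating, then a final look.

```bash
python3 -m crank '[[[0,0,-0.08],0],[[0,0,0],0]]'| sed -n '2p;4p'; python3 -m crank '[[[0,0,0],0],[[0,0,0],0]]' 0.35| sed -n '2p;4p'; python3 -m crank '[[[0,0,-0.4],0],[[0,0,-0.7],0],[[0,0,-1],0],[[0,0,-1],0],[[0,0,-1],0],[[0,0,-1],0],[[0,0,-1],0],[[0,0,0],0]]' 0.28; python3 -m crank '[[[1,0,-0.5],0],[[1,0,-0.5],0],[[1,0,0],0],[[1,0,0],0],[[1,0,0],0],[[1,0,0],0],[[1,0,0],0],[[1,-0.5,0],0],[[1,-0.5,0],0],[[1,-0.5,0],0],[[1,-0.5,0],0],[[0,0,0],0]]' | tail -5
python3 - <<'E'
from h import *
S=[]
for n,(x0,y0,x1,y1) in {"scene":(225,120,405,300),"top":(200,160,410,270)}.items():
    im=vision.camera(n)[:,:,::-1]; cv2.imwrite(f"pics/{n}9.png",im); c=cv2.resize(im[y0:y1,x0:x1],None,fx=400/(x1-x0),fy=400/(x1-x0),interpolation=cv2.INTER_CUBIC)
    o=np.zeros((400,400,3),np.uint8); o[:c.shape[0]]=c; S.append(o)
cv2.imwrite("pics/fin.png",np.hstack(S))
E
```

```text
ee_pos: [0.4789, -0.0341, 0.0519]
ft_force: [-3.5, -0.4, 10.9]
ee_pos: [0.4788, -0.0341, 0.0513]
ft_force: [0.1, -0.6, -0.5]
time: 31.95
ee_pos: [0.4805, -0.0343, 0.2374]
eef_rot: [0.731, 0.683, 0.002, 0.001]
ft_force: [0.0, -0.2, -0.5]
width: 0.0243
grip_force: 0.0
ee_pos: [0.4402, 0.3014, 0.2641]
eef_rot: [0.729, 0.684, -0.001, -0.0]
ft_force: [0.2, -1.7, 0.6]
width: 0.0242
grip_force: 0.0
```

View pics/fin.png

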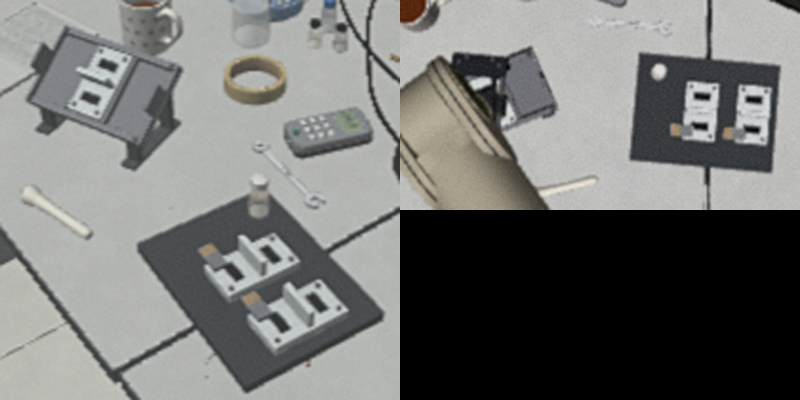

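Both tongued carriers lie flat side by side on the plate, around (255,265) and (300,310) in the left half of the picture. The blank is still seated and the vial is still standing at (259,195). Handing in.

```bash
python3 -c "
from bench import r
print(r.close_job())"
```

```text
the job is handed in; nothing more can be done
None
```

Both tongued carriers are flat and released side by side on the plate, with the blank still seated and nothing else disturbed; since the tool only points down, each tipped level as it was lifted instead of coming straight out square to the tray.

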